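Kit a lens tube and its post from the turntable and the clip stand

TASK

Fetch the parts for one optical mount: lift the fallen lens tube off the free-spinning turntable and snap the steel post forward out of its spring clips. Lay each gently, centred and lengthwise, in its own saddles on the grey kit board (the tube in the short wide ones, the post in the long narrow ones). Leave the other tubes standing on the turntable and do not disturb the lens holder, bottle and screwdriver.

Things in the scene. Friction and masses are not known exactly. Their poses are not given: they have to be found in the camera images.
- tube_c (a point): the fallen black lens tube (cylinder 30 mm across, 50 mm long, about 70 g), lying on its side on the turntable's platter. The point is its centre, 15 mm above the platter; its x axis runs along the tube. Both ends are alike; it rolls if pushed sideways
- standing0_c (a point): a black lens tube, the same as the others (30 mm across, 50 mm tall), standing upright on the turntable, in the way; the point is its centre, half-way up. Leave it standing there
- standing1_c (a point): a black lens tube, the same as the others (30 mm across, 50 mm tall), standing upright on the turntable, in the way; the point is its centre, half-way up. Leave it standing there
- standing2_c (a point): a black lens tube, the same as the others (30 mm across, 50 mm tall), standing upright on the turntable, in the way; the point is its centre, half-way up. Leave it standing there
- turntable: low round turntable fixed to the table; it may be on the left or on the right. Origin on its axis at table height. Its platter, 240 mm across with its flat top 30 mm above the table, has no motor or brake and spins freely at a touch. A fixed round knob 24 mm across stands at the platter's middle, its top 52 mm above the table
- platter (a joint): angle of the free platter (rad)
- post_c (a point): plain round steel post, 16 mm across, 120 mm long, about 0.16 kg, held level in the clip stand 85 mm above the table. The point is its centre; its x axis runs along the post. Both ends may be taken as alike
- clipstand: black clip stand fixed to the table, on the other side from the turntable. Origin at table height below the post's centre as it starts; the post lies along the stand's y. Two sprung C-clips hold it, their mouths towards the stand's -x (roughly the robot): it snaps out forward along -x with about 15 N and is free after 25 mm. Rigid stops above, below and behind it. The base plate is 12 mm thick
- clip0 (a point): middle of one clip, on the axis of the clipped post, 43 mm to the stand's -y from the post's centre. The clip is 16 mm wide and, with its pillar, reaches 16 mm above the post's axis; the pillar stands behind the post
- clip1 (a point): the other clip, the same, 43 mm to the stand's +y. Between the two clips 70 mm are free, also in front of, behind and below the post, for fingers
- board: grey kit board fixed to the table, 150 mm (its x) by 160 mm (its y), 8 mm thick, origin at the middle of its underside. On it two sets of white saddles along its x: the short wide set at +y for the tube, the long narrow set at -y for the post. A set is two pairs of lips 8 mm high, with a gap for fingers between the pairs at the middle (28 mm long in the wide set, 70 mm in the narrow)
- tube_saddle (a point): the point where the lens tube's centre is when it lies seated and centred in its saddles (28 mm above the table, 38 mm to the board's +y); x axis along the saddles. The lips of a pair are 18 mm apart and 4 mm thick
- post_saddle (a point): the point where the post's centre is when it lies seated and centred in its saddles (22 mm above the table, 38 mm to the board's -y); x axis along the saddles. The lips of a pair are 10 mm apart and 3 mm thick
- lensholder: bystander: lens on an upright rod, 142 mm tall, 48 mm across its foot, standing loose just beyond the board to one side; origin under its foot
- bottle: bystander: white bottle, 40 mm across, 100 mm tall, standing loose just beyond the board to the other side; origin under its foot
- driver: bystander: black-handled screwdriver, 130 mm long, lying loose beyond the board; origin underneath its middle, x axis along it

How it is judged (in metres and radians):
At the end, for the whole second after the job is handed in: Tube at rest in the wide saddles (within 10 mm along, 5 mm across and in height), post at rest in the narrow ones (15 mm along, 5 mm across and in height), both within 0.12 rad of the saddles; the three other tubes still upright on the turntable (x of tube_c in the frame of tube_saddle between -0.01 and 0.01 m and y of tube_c in the frame of tube_saddle between -0.005 and 0.005 m and z of tube_c in the frame of tube_saddle between -0.005 and 0.005 m and angle between the x axis of tube_c and the x axis of tube_saddle, either way round below 0.12 rad and linear speed of each of tube, post below 0.02 m/s and x of post_c in the frame of post_saddle between -0.015 and 0.015 m and y of post_c in the frame of post_saddle between -0.005 and 0.005 m and z of post_c in the frame of post_saddle between -0.005 and 0.005 m and angle between the x axis of post_c and the x axis of post_saddle, either way round below 0.12 rad and angle between each of standing0_c, standing1_c, standing2_c's own z axis and vertical below 0.1 rad and horizontal distance between each of standing0_c, standing1_c, standing2_c and turntable below 0.118 m and height (world z) of each of standing0_c, standing1_c, standing2_c above 0.045 m); the robot touches nothing.
It fails at once if a standing lens tube is knocked over (angle between any of standing0_c, standing1_c, standing2_c's own z axis and vertical above 0.5 rad).
It fails at once if the lens holder, the bottle or the screwdriver is moved by over 30 mm (distance of any of lensholder, bottle, driver from where it was at the start of the episode above 0.03 m).
It fails at once if the tube or the post strikes the kit board with over 40 N (contact force between any of tube, post and board above 40 N).
It also fails if it takes over 58 s, if anything falls off the work surface, if the arm or the gripper's body presses on something with over 40 N, if the wrist force passes 120 N, or if a joint passes its speed limit or range.

ROBOT

A 6-joint arm with a two-finger parallel gripper is mounted at the origin on the work surface. World frame = base frame: x ahead of the robot, y to its left, z up, the work surface at z = 0. Lengths are in mm, angles in rad, forces in N, time in s.
With the tool pointing down it reaches from about 275 to 750 mm from the base axis. Payload 10.2 kg.
Tool frame: the origin (TCP) lies midway between the tips of the shut fingers; the grasp point (between the pads) lies 19 mm behind it; z points along the fingers, x is the direction in which the jaws open and shut, and the axes are right-handed (so a half turn about z gives the same grasp; the last joint's range is limited). The gripper opens to 85 mm and grips with 20 to 120 N. Pads are 22 mm wide; open, the fingers measure 114 mm over their backs; the gripper's body (76 mm by 85 mm) begins 54 mm behind the grasp point. The pads swing forward as they close: fully open they stand 13 mm farther back than shut.
Start: joints at [-1.566, 0.313, 1.498, -0, 1.331, -0.223], TCP at [118.55, -511.446, 231.294] pointing down, gripper open.
Joint ranges: [-2.94, 2.94], [-0.97, 2.17], [0.19, 2.56], [-1.23, 4.37], [0.02, 3.11], [-2.88, 2.88]. Speed limits (rad/s): [2.39, 2.39, 3.01, 3.14, 3.14, 3.14].

INTERFACE

Orientations are given as a unit quaternion [x, y, z, w].
In Python, from plant import ctrl, vision gives the robot as it stands.
- The arm moves only by the tool carry_out, never from a script. Its argument "increments" is a list of rows, each a list of 3 entries, a list of its own where there are three numbers: the shift along the tool's x, y, z in cm, then the turn, a rotation vector about the tool's x, y, z in degrees, then the opening in per cent of the stroke, from 0 (shut) to 100 (fully open). A call has 1 to 12 rows; each row shifts and turns the commanded pose from where the row before left it, along the tool's axes as they then stand; what a row does not reach is not made up. A row lasts 1/10 s, in which the tool goes at most 50 mm and 8.59 degrees, less where a joint would pass 70% of its speed; a pose out of reach is approached as far as the arm can. A call with a gripper value outside its range is refused whole. The fingers move at their own pace and stop on an object; "squeeze" is the grip in N (left out, the last holds). Time passes only in rows, so rows that do not move let the fingers close. It gives the time, the measured TCP pose, the force and the opening at its end, in the units of the state.
- ctrl.state(): the state, without advancing time (a new reading comes with each control period).
- vision.capture(name): name is "side" or "top" or "wrist"; returns a dict with "frame" (400x640x3 uint8, red, green, blue), "vfov" (degrees; the focal length in pixels is half the picture's height over the tangent of half this angle, whatever the lens; pixels are square), "cx", "cy" (the principal point, pixels), "k1" (the pictures are not rectified: a ray, as slopes to the right and down, at radius r is drawn at 1 + k1 r^2 times it, then the intrinsics apply), "rvec" (rotation vector, rad) and "tvec" (3), from world to camera coordinates, as OpenCV has them. Camera axes: x right, y down, z forward; pixel columns grow to the right and rows downward; lengths in mm; the calibration is good to about 2 mm. A picture is of the moment at which its call begins. There is no depth.
- ctrl.hand_in(): hands the job in, once; it reports no verdict.
The state is a dict: "t": time; "joint_positions": joint angles; "joint_velocities": joint speeds; "effort": joint torques, N m; "eef_pos": TCP position; "eef_rot": TCP orientation; "contact_force": force on the tool from outside, world axes, zero at the start; "torque": the same for the moment, N m; "grip_width": finger opening in mm.
Only numpy, scipy, OpenCV 4.12 (cv2) and the standard library are available. Lean on these libraries where they do the work, as an engineer would, in place of code of your own. Each camera call takes 0.05 s, during which the arm holds its last target. There are 200 camera calls.

## Working session

There is one attempt and no reset: what is moved stays moved. The work goes in short steps, Python scripts to look and compute and a tool call to move; the robot and the scene stay as the last step left them, time stands still between calls to the robot, and variables do not carry over. Pictures are saved under pics/ and viewed, about 8 in all and at most 12, crops included, and the job is handed in when it is done.

Besides the shell and the picture viewer there is one more tool, called as a command line: name --argument value ..., lists and objects as JSON in quotes. carry_out: Moves the arm, as the interface text tells. Its arguments: {"type":"object","properties":{"increments":{"type":"array"},"squeeze":{"type":"number"}},"required":["increments"]}

```bash
mkdir -p pics; ls; cat > h.py <<'E'
import numpy as np, cv2
from scipy.spatial.transform import Rotation as R
from plant import ctrl, vision
def K(c):
    h,w=c["frame"].shape[:2]; f=h/2/np.tan(np.radians(c["vfov"])/2)
    return np.array([[f,0,c["cx"]],[0,f,c["cy"]],[0,0,1.]]), np.array([c["k1"],0,0,0,0.])
def proj(c,P):
    k,d=K(c); return cv2.projectPoints(np.float64(P).reshape(-1,1,3),np.float64(c["rvec"]),np.float64(c["tvec"]),k,d)[0][:,0]
def ray(c,px):
    k,d=K(c); n=cv2.undistortPoints(np.float64(px).reshape(-1,1,2),k,d)[:,0]
    Rm=R.from_rotvec(np.ravel(c["rvec"])).as_matrix()
    v=np.c_[n,np.ones(len(n))]@Rm
    return -Rm.T@np.ravel(c["tvec"]), v
def onz(c,px,z):
    o,v=ray(c,px); return o+v*((z-o[2])/v[:,2:3])
def cap(name,fn=None):
    c=vision.capture(name)
    if fn: cv2.imwrite("pics/"+fn,c["frame"][...,::-1])
    return c
E
python3 - <<'E'
from h import *
import pickle
for n in ["top","side"]:
    c=cap(n,n+"0.png"); pickle.dump(c,open(n+"0.pkl","wb")); print(n,c["vfov"],ray(c,[[320,200]]))
s=ctrl.state();print(s)
E
```

```text
pics
top 50.83344626124205 (array([ 380.88079   ,  -32.37518251, 1026.98196845]), array([[ 0.17953462,  0.00872189, -0.98373511]]))
side 44.493832491978786 (array([ 418.77910853, -769.0989823 ,  978.7342716 ]), array([[ 0.11690422,  0.63899577, -0.76046252]]))
{'t': 0.1, 'joint_positions': array([-1.56643232e+00,  3.13426873e-01,  1.49835366e+00, -2.70494667e-05,
        1.33098615e+00, -2.23391411e-01]), 'joint_velocities': array([-0.00024996, -0.00067123, -0.00211714,  0.0003149 , -0.00222541,
       -0.00124254]), 'effort': array([ 3.18871869e-03, -4.12901330e+01, -2.60139370e+01, -1.90036803e-04,
        3.02132750e-03, -1.63706471e-05]), 'eef_pos': array([ 118.52535995, -511.21568467,  230.77830582]), 'eef_rot': array([ 7.82878447e-01, -6.22174407e-01, -3.77477401e-04, -4.49744668e-04]), 'contact_force': array([ 0.23223928,  0.69320993, -0.03381798]), 'torque': array([-0.02684386, -0.06884289,  0.00331892]), 'grip_width': 85.12065937775596}
```

View pics/top0.png

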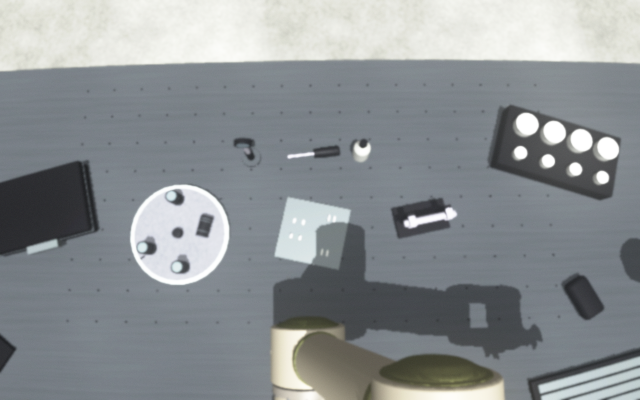

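View pics/side0.png

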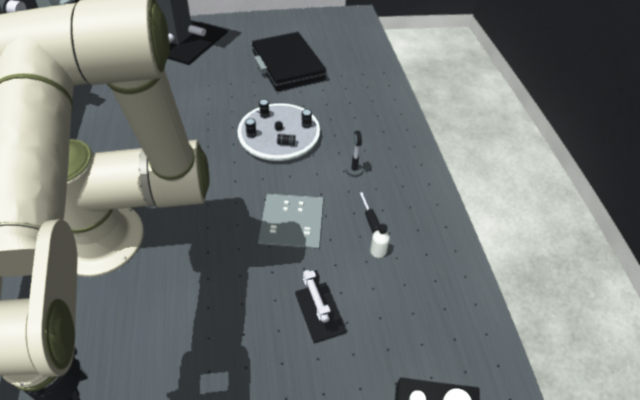

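```bash
python3 - <<'E'
from h import *
import pickle
c=pickle.load(open("top0.pkl","rb")); f=c["frame"]
a=cv2.resize(f[170:290,120:240],(480,480),interpolation=cv2.INTER_CUBIC); b=cv2.resize(f[185:285,265:365],(400,400),interpolation=cv2.INTER_CUBIC)
d=cv2.resize(f[185:255,380:470],(360,280),interpolation=cv2.INTER_CUBIC)
im=np.zeros((480,1240,3),np.uint8); im[:480,:480]=a; im[:400,480:880]=b; im[:280,880:]=d
im=np.zeros((560,790,3),np.uint8); im[:480,:480]=a; im[:280,480:760]=cv2.resize(b,(280,280)); im[280:520,480:788]=cv2.resize(d,(308,240))
cv2.imwrite("pics/crop0.png",im[...,::-1])
h=cv2.cvtColor(f,cv2.COLOR_RGB2HSV)
g=f.max(2)
# board
m=((f[...,1]>100)).astype(np.uint8)
m[:, :260]=0;m[:,370:]=0;m[:190]=0;m[290:]=0
for cc in cv2.findContours(m,0,2)[0]:
    if cv2.contourArea(cc)>300: print(cv2.contourArea(cc),cv2.minAreaRect(cc),cv2.approxPolyDP(cc,4,True)[:,0].tolist())
m=((f[...,1]>110)).astype(np.uint8); m[:,240:]=0;m[:,:115]=0;m[:175]=0;m[295:]=0
cc=max(cv2.findContours(m,0,2)[0],key=cv2.contourArea); e=cv2.fitEllipse(cc);print("platter",e,onz(c,[e[0]],25))
# corners prediction for board center etc
print(onz(c,[[205,225]],45), onz(c,[[406,221],[451,213]],101))
w=(f.min(2)>220).astype(np.uint8)
n,l,s,ce=cv2.connectedComponentsWithStats(w)
for i in range(1,n):
    x,y=ce[i]
    if 200<y<265 and 270<x<480: print(s[i],ce[i],onz(c,[ce[i]],16))
E
```

```text
8099.0 ((314.5, 239.5), (99.0, 109.0), 90.0) [[260, 190], [260, 289], [300, 277], [309, 264], [337, 269], [349, 222], [365, 231], [369, 281], [369, 190]]Traceback (most recent call last):
  File "<stdin>", line 17, in <module>
cv2.error: OpenCV(4.12.0) /io/opencv/modules/imgproc/src/shapedescr.cpp:361: error: (-201:Incorrect size of input array) There should be at least 5 points to fit the ellipse in function 'fitEllipseNoDirect'
```

View pics/crop0.png

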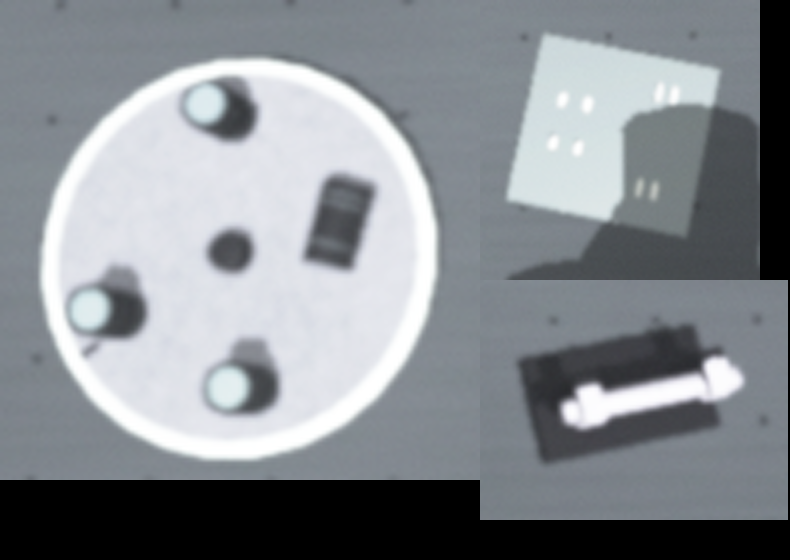

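```bash
python3 - <<'E'
from h import *
import pickle
c=pickle.load(open("top0.pkl","rb")); f=c["frame"]
def box(m,x0,x1,y0,y1):
    o=np.zeros_like(m,dtype=np.uint8); o[y0:y1,x0:x1]=m[y0:y1,x0:x1]; return o
m=box(f[...,0].astype(int)>185,120,240,175,295)
cc=max(cv2.findContours(m,0,2)[0],key=cv2.contourArea); e=cv2.fitEllipse(cv2.convexHull(cc));print("platter",e,onz(c,[e[0]],27))
w=box(f.min(2)>235,270,365,200,265); w2=box(f.min(2)>170,315,335,243,262)
for m,z in((w,14),(w2,14)):
  n,l,s,ce=cv2.connectedComponentsWithStats(m)
  for i in range(1,n): print(s[i][4],ce[i].round(1),onz(c,[ce[i]],z).round(1))
k=[[265+63*100/280,185+33*100/280],[265+240*100/280,185+70*100/280],[265+27*100/280,185+200*100/280],[265+208*100/280,185+237*100/280]]
p=onz(c,k,8);print(p.round(1),p.mean(0).round(1))
print("postends",onz(c,[[406.9,223.6],[456,213.6]],85).round(1))
print("tube",onz(c,[[205,225.5]],48).round(1),"axis",onz(c,[[120+347/4,170+180/4],[120+330/4,170+265/4]],45).round(1))
print("standing",onz(c,[[120+206/4,170+103/4],[120+90/4,170+311/4],[120+229/4,170+388/4]],80).round(1))
print("knob",onz(c,[[120+230/4,170+250/4]],52).round(1))
print("bottle/holder/driver",onz(c,[[362,150],[247,150],[330,152],[290,156]],50).round(1))
E
```

```text
platter ((179.29127502441406, 234.32728576660156), (97.33438873291016, 101.91902923583984), 35.77287292480469) [[483.01681722 316.18311842  27.        ]]
13 [328.8 217.5] [[522.2 -44.3  14. ]]
14 [334.1 218.1] [[520.6 -57.2  14. ]]
13 [294. 220.] [[517.1  40.2  14. ]]
14 [302.9 221.9] [[512.3  18.5  14. ]]
13 [290.6 235.5] [[479.3  48.3  14. ]]
14 [299.5 237.5] [[474.4  26.8  14. ]]
13 [315. 249.] [[446.4 -10.3  14. ]]
6 [321.5 251.5] [[440.2 -25.9  14. ]]
6 [326.7 252.8] [[436.9 -38.2  14. ]]
[[575.8  56.8   8. ]
 [541.1 -98.4   8. ]
 [429.7  87.2   8. ]
 [396.8 -68.    8. ]] [485.9  -5.6   8. ]
postends [[ 496.6 -219.7   85. ]
 [ 518.1 -333.1   85. ]]
tube [[501.4 248.1  48. ]] axis [[526.8 245.7  45. ]
 [476.3 254.   45. ]]
standing [[567.5 320.5  80. ]
 [447.3 382.2  80. ]
 [403.7 299.2  80. ]]
knob [[484.8 312.   52. ]]
bottle/holder/driver [[ 680.8 -126.1   50. ]
 [ 684.2  152.    50. ]
 [ 676.5  -48.9   50. ]
 [ 667.7   47.6   50. ]]
```

carry_out --increments '[[[-1.2,-3.6,0.2],[0,0,0],100],[[-1.2,-3.6,0.2],[0,0,0],100],[[-1.2,-3.6,0.2],[0,0,0],100],[[-1.2,-3.6,0.2],[0,0,0],100],[[-1.2,-3.6,0.2],[0,0,0],100],[[-1.2,-3.6,0.2],[0,0,0],100],[[-1.2,-3.6,0.2],[0,0,0],100],[[-1.2,-3.6,0.2],[0,0,0],100],[[-1.2,-3.6,0.2],[0,0,0],100],[[-1.2,-3.6,0.2],[0,0,0],100],[[-1.2,-3.6,0.2],[0,0,0],100],[[-1.2,-3.6,0.2],[0,0,0],100]]'

```text
t: 1.3
eef_pos: [508.0, -272.5, 206.9]
eef_rot: [0.783, -0.622, -0.0, 0.0]
contact_force: [0.2, -1.3, 0.4]
grip_width: 85.1
```

carry_out --increments '[[[0,0,0],[0,0,-8],100],[[0,0,0],[0,0,-8],100],[[0,0,0],[0,0,-8],100],[[0,0,0],[0,0,-8],100],[[0,0,0],[0,0,-8],100],[[0,0,0],[0,0,-8],100],[[0,0,0],[0,0,-8],100],[[0,0,0],[0,0,-8],100],[[0,0,0],[0,0,-8],100],[[0,0,0],[0,0,-8],100],[[0,0,0],[0,0,-7.7],100],[[0,0,0],[0,0,0],100]]'

```text
t: 2.5
eef_pos: [506.7, -273.5, 206.9]
eef_rot: [0.996, 0.094, -0.0, -0.0]
contact_force: [-0.6, -0.2, -0.7]
grip_width: 85.6
```

```bash
cat >> h.py <<'E'
def psi(s): x=R.from_quat(s["eef_rot"]).as_matrix(); return np.arctan2(x[1,0],x[0,0])
def go(x,y,z,p=None):
    s=ctrl.state(); M=R.from_quat(s["eef_rot"]).as_matrix(); d=M.T@(np.array([x,y,z])-s["eef_pos"])/10
    print("t",s["t"],"pos",s["eef_pos"].round(1),"psi",round(psi(s),4),"tilt",M[:,2].round(4),"w",round(s["grip_width"],1),"F",s["contact_force"].round(1))
    print("shift cm",d.round(2),"turn z deg",None if p is None else round(-np.degrees(p-psi(s)),2))
E
python3 - <<'E'
from h import *
import pickle
go(507,-276,150,0.187)
c=cap("wrist","w1.png"); pickle.dump(c,open("w1.pkl","wb"))
print(ray(c,[[320,200]]), proj(c,[[496.6,-219.7,85],[518.1,-333.1,85]]))
E
```

```text
t 2.5 pos [ 506.7 -273.5  206.9] psi 0.1888 tilt [-6.e-04  6.e-04 -1.e+00] w 85.6 F [-0.6 -0.2 -0.7]
shift cm [-0.02  0.26  5.69] turn z deg 0.1
(array([ 493.30600584, -203.75124691,  350.14354697]), array([[ 0.04513291, -0.27750391, -0.95969989]])) [[322.96901976 121.04963617]
 [322.8355644  261.89061125]]
```

View pics/w1.png

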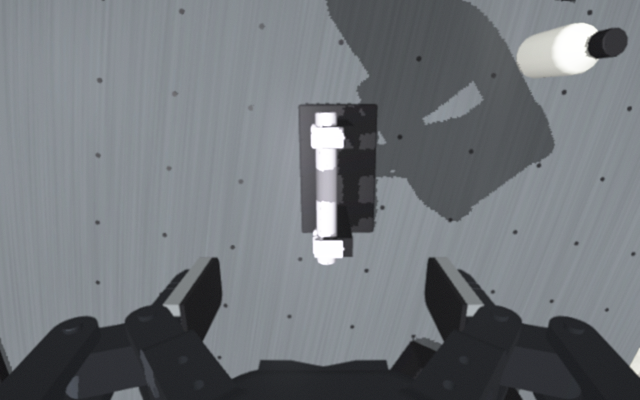

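```bash
python3 - <<'E'
from h import *
import pickle
c=pickle.load(open("w1.pkl","rb")); f=c["frame"]
m=np.zeros((400,640),np.uint8); m[105:275,300:350]=f.min(2)[105:275,300:350]>130
for y in list(range(110,122,2))+list(range(154,228,12))+list(range(256,268,2)):
    xs=np.flatnonzero(m[y]); print(y,xs.min() if len(xs) else None,xs.max() if len(xs) else None)
p=onz(c,[[326.5,113],[326.5,263]],86); print(p.round(1),p.mean(0),np.linalg.norm(p[1]-p[0]),np.arctan2(*(p[0]-p[1])[:2])) 
E
```

```text
110 None None
112 316 334
114 315 335
116 315 335
118 315 335
120 315 335
154 315 335
166 315 335
178 317 335
190 317 335
202 316 335
214 300 335
226 300 335
256 300 342
258 303 349
260 303 349
262 300 349
264 300 349
266 300 349
[[ 498.1 -213.4   86. ]
 [ 521.2 -333.    86. ]] [ 509.6315927  -273.22734093   86.        ] 121.85473049679055 -0.19115253369478744
```

carry_out --increments '[[[0.2,0,2],[0,0,0],60],[[0,0,3],[0,0,0],60],[[0,0,3],[0,0,0],60],[[0,0,3],[0,0,0],60],[[0,0,1.5],[0,0,0],60],[[0,0,0.7],[0,0,0],60],[[0,0,0],[0,0,0],60],[[0,0,0],[0,0,0],60]]' --squeeze 70

```text
t: 3.35
eef_pos: [509.2, -273.6, 76.2]
eef_rot: [0.996, 0.093, 0.001, 0.001]
contact_force: [-0.2, 0.2, -0.5]
grip_width: 50.9
```

carry_out --increments '[[[0,0,0],[0,0,0],30],[[0,0,0],[0,0,0],25],[[0,0,0],[0,0,0],10],[[0,0,0],[0,0,0],0],[[0,0,0],[0,0,0],0],[[0,0,0],[0,0,0],0],[[0,0,0],[0,0,0],0],[[0,0,0],[0,0,0],0],[[0,0,0],[0,0,0],0],[[0,0,0],[0,0,0],0]]'

```text
t: 4.35
eef_pos: [509.2, -273.4, 76.1]
eef_rot: [0.996, 0.094, 0.0, 0.0]
contact_force: [-0.3, 0.2, 6.3]
grip_width: 13.4
```

```bash
python3 - <<'E'
from h import *
a=cap("wrist")["frame"]; b=cap("side")["frame"]
im=np.zeros((520,660,3),np.uint8); im[:260,:]=cv2.resize(a[100:380,:][:252],(660,260)); im[260:,:330]=cv2.resize(b[240:360,250:402],(330,260),interpolation=2)
cv2.imwrite("pics/w2.png",im[...,::-1]); print(ctrl.state()["torque"],ctrl.state()["contact_force"])
E
```

```text
[0.15497293 0.11240367 0.03445311] [-1.58042015  0.97554397  4.93567293]
```

View pics/w2.png

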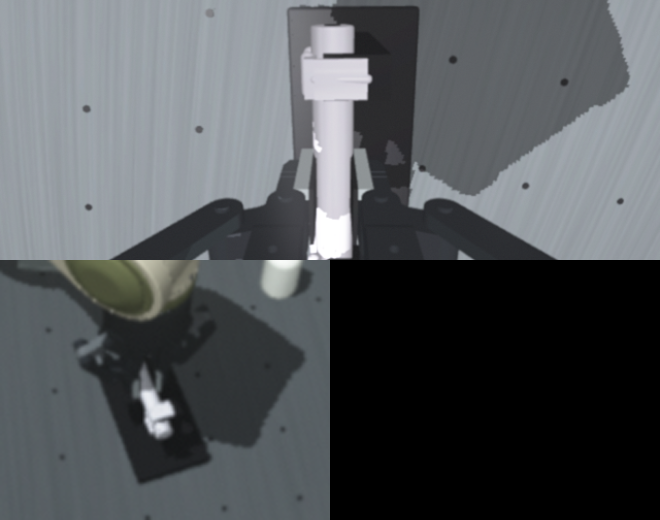

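carry_out --increments '[[[-0.4,0,0],[0,0,0],0],[[-0.4,0,0],[0,0,0],0],[[-0.4,0,0],[0,0,0],0],[[-0.4,0,0],[0,0,0],0],[[-0.5,0,0],[0,0,0],0],[[-0.5,0,0],[0,0,0],0],[[-0.5,0,0],[0,0,0],0],[[-0.5,0,0],[0,0,0],0],[[-0.8,0,0],[0,0,0],0],[[-1.0,0,0],[0,0,0],0],[[0,0,0],[0,0,0],0]]'

```text
t: 5.55
eef_pos: [454.6, -283.5, 75.3]
eef_rot: [0.996, 0.093, -0.0, -0.0]
contact_force: [0.6, 0.7, -1.0]
grip_width: 13.2
```

carry_out --increments '[[[0,0,-1],[0,0,0],0],[[0,0,-2],[0,0,0],0],[[0,0,-2],[0,0,0],0],[[0,0,-2],[0,0,0],0],[[0,0,-1],[0,0,0],0],[[0,0,0],[0,0,0],0],[[0,0,0],[0,0,0],0]]'

```text
t: 6.25
eef_pos: [455.6, -283.1, 154.7]
eef_rot: [0.996, 0.094, -0.0, -0.0]
contact_force: [-0.0, -0.1, -0.9]
grip_width: 13.4
```

```bash
python3 - <<'E'
from h import *
import pickle
c=cap("wrist","w3.png");pickle.dump(c,open("w3.pkl","wb"))
go(480,-41.4,120,1.356)
f=c["frame"]; print([(y,np.flatnonzero(f[y,250:400].min(1)>130)[[0,-1]]+250) for y in range(120,300,12) if (f[y,250:400].min(1)>130).any()])
E
```

```text
t 6.3 pos [ 455.5 -283.   154.4] psi 0.1877 tilt [-0.0011  0.0012 -1.    ] w 13.1 F [-0.4  0.7 -1.9]
shift cm [  6.92 -23.27   3.46] turn z deg -66.94
[(120, array([250, 356])), (132, array([250, 399])), (144, array([250, 399])), (156, array([250, 399])), (168, array([250, 346])), (180, array([250, 345])), (192, array([250, 355])), (204, array([250, 355])), (216, array([250, 354])), (228, array([250, 354])), (240, array([250, 354])), (252, array([250, 354])), (264, array([250, 395])), (276, array([250, 399])), (288, array([250, 399]))]
```

View pics/w3.png

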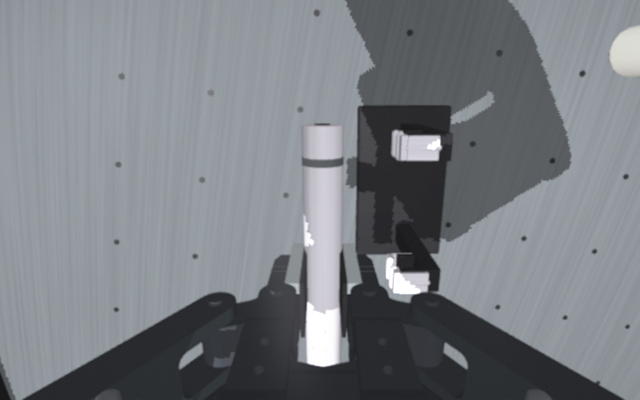

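```bash
python3 - <<'E'
from h import *
import pickle
c=pickle.load(open("w3.pkl","rb")); s=ctrl.state(); M=R.from_quat(s["eef_rot"]).as_matrix()
for q in ([322.5,123],[322.5,126]): print(M.T@(onz(c,[q],163.5)[0]-s["eef_pos"]))
E
```

```text
[ -0.0811432  -61.9497693   -9.02781388]
[ -0.08200413 -60.82956969  -9.02931821]
```

carry_out --increments '[[[1.15,-3.88,0],[0,0,0],0],[[1.15,-3.88,0],[0,0,0],0],[[1.15,-3.88,0],[0,0,0],0],[[1.15,-3.88,0],[0,0,0],0],[[1.15,-3.88,0],[0,0,0],0],[[1.15,-3.88,0],[0,0,0],0],[[0,0,0],[0,0,0],0]]'

```text
t: 7.0
eef_pos: [479.6, -37.8, 154.4]
eef_rot: [0.995, 0.096, -0.001, -0.001]
contact_force: [-0.4, -0.9, -1.0]
grip_width: 13.3
```

carry_out --increments '[[[0,0,0],[0,0,-8.4],0],[[0,0,0],[0,0,-8.4],0],[[0,0,0],[0,0,-8.4],0],[[0,0,0],[0,0,-8.4],0],[[0,0,0],[0,0,-8.4],0],[[0,0,0],[0,0,-8.4],0],[[0,0,0],[0,0,-8.4],0],[[0,0,0],[0,0,-8.2],0],[[0,0,0],[0,0,0],0],[[0,0,0],[0,0,0],0]]'

```text
t: 8.0
eef_pos: [480.0, -42.0, 154.8]
eef_rot: [0.78, 0.626, -0.0, -0.0]
contact_force: [-0.1, -0.3, -2.0]
grip_width: 13.2
```

```bash
python3 - <<'E'
from h import *
import pickle
c=cap("wrist","w4.png");pickle.dump(c,open("w4.pkl","wb"))
t=cap("top","t4.png");pickle.dump(t,open("t4.pkl","wb"))
go(480,-41.4,60,1.356)
f=c["frame"]; n,l,s,ce=cv2.connectedComponentsWithStats((f.min(2)>225).astype(np.uint8))
for i in range(1,n):
    if s[i][4]>15: print(s[i],ce[i].round(1),onz(c,[ce[i]],15).round(1))
E
```

```text
t 8.1 pos [480.  -41.9 155. ] psi 1.354 tilt [-5.e-04  2.e-04 -1.e+00] w 13.1 F [ 0.3 -0.3 -1.3]
shift cm [ 0.04 -0.01  9.5 ] turn z deg -0.12
[ 619   83   21  126 1713] [629.4 140.3] [[496.3 219.3  15. ]]
[ 274   96   90   52 2349] [306.  112.4] [[418.  -42.1  15. ]]
[ 305  126   34   34 1101] [321.6 142. ] [[443.5 -35.1  15. ]]
[402 159   3  11  27] [402.9 163.3] [[475.   26.5  15. ]]
[428 159   3  10  24] [429.2 164. ] [[480.2  47.8  15. ]]
[306 167  11  29 193] [309.6 178.1] [[470.5 -51.4  15. ]]
[399 204   3   9  22] [400.  207.9] [[512.6  18.1  15. ]]
[425 204   3   9  20] [425.6 207.6] [[517.2  39.7  15. ]]
[ 44 274  36  49 668] [ 60.5 301.8] [[ 536.5 -314.2   15. ]]
[450 353  13   7  59] [456.4 356.1] [[678.6  50.1  15. ]]
```

View pics/w4.png

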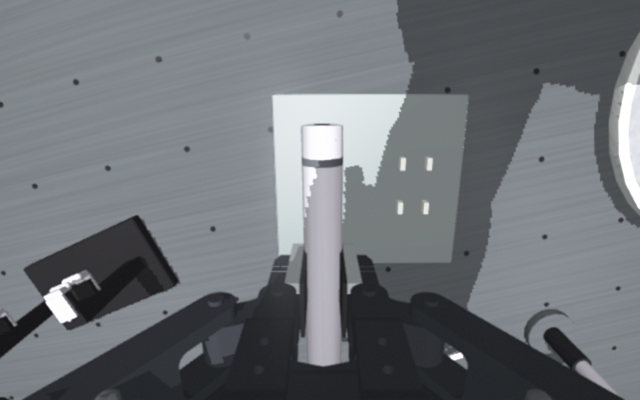

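carry_out --increments '[[[0.05,0.1,2],[0,0,-0.1],0],[[0,0,2.5],[0,0,0],0],[[0,0,2.5],[0,0,0],0],[[0,0,2.5],[0,0,0],0],[[0,0,2],[0,0,0],0],[[0,0,1],[0,0,0],0],[[0,0,0.5],[0,0,0],0],[[0,0,0],[0,0,0],0],[[0,0,0],[0,0,0],0],[[0,0,0],[0,0,0],0]]'

```text
t: 9.1
eef_pos: [481.7, -41.6, 26.1]
eef_rot: [0.778, 0.628, 0.0, 0.001]
contact_force: [-0.2, -0.1, -1.2]
grip_width: 13.0
```

carry_out --increments '[[[0,0,0.2],[0,0,0],0],[[0,0,0.2],[0,0,0],0],[[0,0,0.2],[0,0,0],0],[[0,0,0.1],[0,0,0],0],[[0,0,0.1],[0,0,0],0],[[0,0,0.1],[0,0,0],0],[[0,0,0.1],[0,0,0],0],[[0,0,0],[0,0,0],0],[[0,0,0],[0,0,0],0]]'

```text
t: 10.0
eef_pos: [481.3, -41.4, 15.3]
eef_rot: [0.778, 0.628, 0.0, 0.0]
contact_force: [0.4, -0.7, -1.7]
grip_width: 13.5
```

carry_out --increments '[[[0,0,0.1],[0,0,0],0],[[0,0,0.05],[0,0,0],0],[[0,0,0.05],[0,0,0],0],[[0,0,0],[0,0,0],0],[[0,0,0],[0,0,0],0]]'

```text
t: 10.5
eef_pos: [481.3, -41.5, 13.4]
eef_rot: [0.778, 0.628, 0.0, 0.0]
contact_force: [0.2, 0.3, 1.1]
grip_width: 13.2
```

carry_out --increments '[[[0,0,0.05],[0,0,0],0],[[0,0,0],[0,0,0],0],[[0,0,0],[0,0,0],0]]'

```text
t: 10.8
eef_pos: [481.4, -41.6, 13.1]
eef_rot: [0.778, 0.628, 0.0, 0.0]
contact_force: [-2.2, 0.0, 5.4]
grip_width: 13.2
```

carry_out --increments '[[[0,0,0],[0,0,0],17],[[0,0,0],[0,0,0],20],[[0,0,0],[0,0,0],25],[[0,0,0],[0,0,0],35],[[0,0,0],[0,0,0],40],[[0,0,-0.5],[0,0,0],40],[[0,0,-2],[0,0,0],40],[[0,0,-4],[0,0,0],40],[[0,0,-4],[0,0,0],60],[[0,0,-4],[0,0,0],60],[[0,0,0],[0,0,0],60],[[0,0,0],[0,0,0],60]]'

```text
t: 12.0
eef_pos: [481.3, -41.4, 158.2]
eef_rot: [0.778, 0.628, 0.0, 0.001]
contact_force: [-1.1, 0.5, -0.3]
grip_width: 51.0
```

```bash
python3 - <<'E'
from h import *
import pickle
c=cap("wrist","w5.png");pickle.dump(c,open("w5.pkl","wb"))
go(501,250,165,1.41)
f=c["frame"]
print([(y,(np.flatnonzero(f[y,260:380].min(1)>225)[[0,-1]]+260).tolist()) for y in range(90,300,8) if (f[y,260:380].min(1)>225).any()])
E
```

```text
t 12.05 pos [480.8 -41.3 157.2] psi 1.3588 tilt [-1.e-03  4.e-04 -1.e+00] w 51.0 F [ 0.3 -0.  -0.1]
shift cm [28.9  -4.15 -0.77] turn z deg -2.93
[(98, [274, 368]), (106, [275, 359]), (114, [275, 350]), (122, [275, 340]), (130, [276, 310]), (138, [276, 330]), (146, [277, 330]), (154, [294, 330]), (162, [315, 330]), (170, [315, 330]), (178, [315, 330]), (186, [315, 330]), (194, [315, 329]), (202, [315, 329]), (210, [315, 329]), (218, [315, 328]), (226, [320, 329]), (234, [325, 329])]
```

View pics/w5.png

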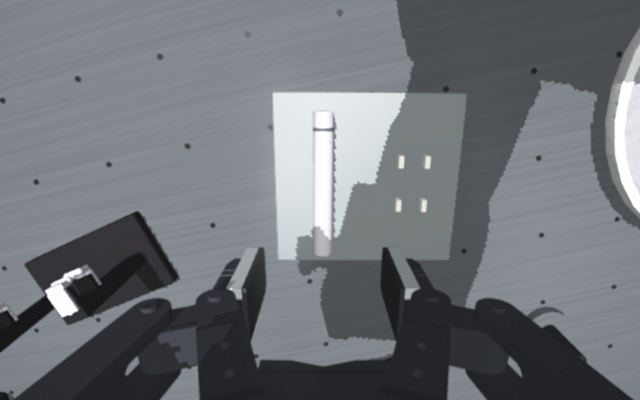

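carry_out --increments '[[[4.1,-0.6,-0.1],[0,0,-0.4],60],[[4.1,-0.6,-0.1],[0,0,-0.4],60],[[4.1,-0.6,-0.1],[0,0,-0.4],60],[[4.1,-0.6,-0.1],[0,0,-0.4],60],[[4.1,-0.6,-0.1],[0,0,-0.4],60],[[4.1,-0.6,-0.1],[0,0,-0.4],60],[[4.1,-0.6,-0.1],[0,0,-0.4],60],[[0,0,0],[0,0,0],60],[[0,0,0],[0,0,0],60],[[0,0,0],[0,0,0],60]]'

```text
t: 13.05
eef_pos: [494.2, 247.3, 163.9]
eef_rot: [0.763, 0.647, -0.001, -0.0]
contact_force: [0.2, -0.0, 0.4]
grip_width: 51.2
```

```bash
python3 - <<'E'
from h import *
import pickle
c=pickle.load(open("w5.pkl","rb")); p=onz(c,[[323,111],[323,254]],24); print("post",p.round(1),p.mean(0),np.arctan2(*(p[1]-p[0])[1::-1]))
c=cap("wrist","w6.png");pickle.dump(c,open("w6.pkl","wb"))
go(501,250,165,1.41)
f=c["frame"]; print("exp",proj(c,[[501,250,45]]))
E
```

```text
post [[421.2 -28.6  24. ]
 [539.5 -54.1  24. ]] [480.32873866 -41.37162819  24.        ] -0.212420401955182
t 13.1 pos [494.5 247.1 164.2] psi 1.4062 tilt [-1.3e-03 -5.0e-04 -1.0e+00] w 51.2 F [-0.5  0.3 -0.1]
shift cm [ 0.39  0.6  -0.08] turn z deg -0.22
exp [[328.14912669 200.79116017]]
```

View pics/w6.png

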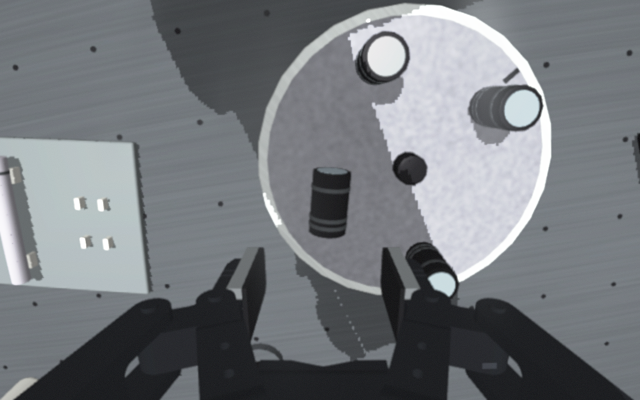

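```bash
cat > tube.py <<'E'
from h import *
def sil(c,x,y,a):
    t=np.linspace(0,2*np.pi,40); u=np.array([np.cos(a),np.sin(a),0]); v=np.array([-u[1],u[0],0])
    P=np.concatenate([np.array([x,y,45])+s*25*u+15*(np.cos(t)[:,None]*v+np.sin(t)[:,None]*np.array([0,0,1])) for s in(-1,1)])
    return cv2.minAreaRect(proj(c,P).astype(np.float32))
def longang(r):
    b=cv2.boxPoints(r); e=[b[1]-b[0],b[2]-b[1]]; e=max(e,key=np.linalg.norm); e=e*np.sign(e[1]); return np.arctan2(e[0],e[1])
def locate(c,x0,y0,a,thr=75,pad=60):
    g=c["frame"].max(2); q=proj(c,[[x0,y0,45]])[0].astype(int)
    m=np.zeros(g.shape,np.uint8); sl=(slice(max(q[1]-pad,0),q[1]+pad),slice(q[0]-45,q[0]+45)); m[sl]=g[sl]<thr
    m=cv2.morphologyEx(m,cv2.MORPH_CLOSE,np.ones((5,5))) 
    cc=max(cv2.findContours(m,0,2)[0],key=cv2.contourArea); r=cv2.minAreaRect(cc); print("seen",r)
    x,y=x0,y0
    for i in range(4):
        s=sil(c,x,y,a); d=onz(c,[r[0]],45)[0]-onz(c,[s[0]],45)[0]; x+=d[0]; y+=d[1]
        e=1e-2; k=(longang(sil(c,x,y,a+e))-longang(s))/e; a+=(longang(r)-longang(s))/k
    print("pred",s,"tube",round(x,1),round(y,1),"ang",round(a,4))
    return x,y,a
E
python3 - <<'E'
from tube import *
import pickle
c=pickle.load(open("w6.pkl","rb"))
for t in (70,85): x,y,a=locate(c,501,250,-0.16,t)
go(x,y,165,a+np.pi/2)
E
```

```text
seen ((329.442626953125, 203.58226013183594), (37.634742736816406, 67.56365203857422), 3.945185899734497)
pred ((329.44268798828125, 203.582275390625), (39.12228775024414, 71.87982177734375), 3.9454071521759033) tube 502.6 250.8 ang -0.2263
seen ((328.8865966796875, 203.5941162109375), (37.85980224609375, 68.68022155761719), 5.314545154571533)
pred ((328.8866882324219, 203.5941162109375), (39.1195182800293, 71.8648681640625), 5.314789295196533) tube 502.6 250.3 ang -0.2506
t 13.1 pos [494.5 247.1 164.2] psi 1.4062 tilt [-1.3e-03 -5.0e-04 -1.0e+00] w 51.2 F [-0.5  0.3 -0.1]
shift cm [ 0.45  0.75 -0.08] turn z deg 4.93
```

carry_out --increments '[[[0.45,0.65,1],[0,0,4],60],[[0,0,2.5],[0,0,0],60],[[0,0,2.5],[0,0,0],60],[[0,0,2],[0,0,0],60],[[0,0,0],[0,0,0],60],[[0,0,0],[0,0,0],60]]' --squeeze 30

```text
t: 13.7
eef_pos: [502.0, 251.0, 85.3]
eef_rot: [0.785, 0.62, 0.0, 0.0]
contact_force: [0.3, 0.2, 0.7]
grip_width: 51.0
```

```bash
python3 - <<'E'
from tube import *
c=cap("wrist","w7.png"); go(502.4,250.5,33,-.235+np.pi/2)
x,y,a=locate(c,502.4,250.5,-.235,80,75)
go(x,y,33,a+np.pi/2)
E
```

```text
t 13.75 pos [502.3 251.3  85.9] psi 1.337 tilt [ 1.5e-03  4.0e-04 -1.0e+00] w 51.0 F [0.4 0.  0.6]
shift cm [-0.08  0.02  5.29] turn z deg 0.07
seen ((322.5, 232.0), (98.0, 53.0), 90.0)
pred ((322.500244140625, 232.0), (55.245025634765625, 102.23405456542969), -0.0) tube 502.2 249.9 ang -0.2579
t 13.75 pos [502.3 251.3  85.9] psi 1.337 tilt [ 1.5e-03  4.0e-04 -1.0e+00] w 51.0 F [0.4 0.  0.6]
shift cm [-0.13  0.01  5.29] turn z deg 1.38
```

View pics/w7.png

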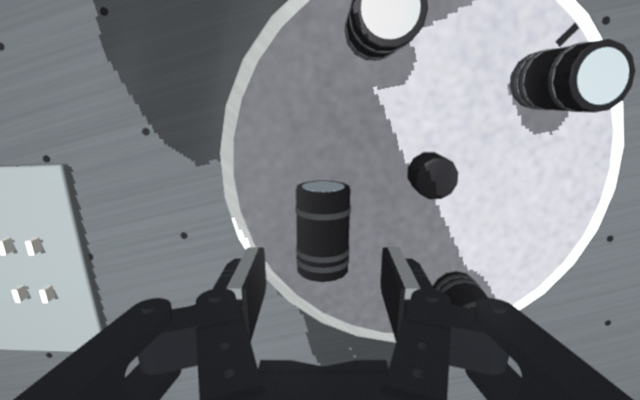

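carry_out --increments '[[[-0.1,0,1.5],[0,0,1],60],[[0,0,2],[0,0,0],60],[[0,0,1.2],[0,0,0],60],[[0,0,0.5],[0,0,0],60],[[0,0,0],[0,0,0],60],[[0,0,0],[0,0,0],60]]'

```text
t: 14.35
eef_pos: [501.9, 250.8, 33.7]
eef_rot: [0.79, 0.613, 0.001, 0.0]
contact_force: [0.6, 0.7, 0.6]
grip_width: 51.5
```

carry_out --increments '[[[0,0,0],[0,0,0],50],[[0,0,0],[0,0,0],45],[[0,0,0],[0,0,0],40],[[0,0,0],[0,0,0],36],[[0,0,0],[0,0,0],32],[[0,0,0],[0,0,0],28],[[0,0,0],[0,0,0],15],[[0,0,0],[0,0,0],0],[[0,0,0],[0,0,0],0],[[0,0,0],[0,0,0],0],[[0,0,0],[0,0,0],0]]'

```text
t: 15.45
eef_pos: [501.6, 250.7, 33.1]
eef_rot: [0.79, 0.613, 0.0, 0.0]
contact_force: [0.1, -0.4, 6.2]
grip_width: 29.3
```

carry_out --increments '[[[0,0,-0.3],[0,0,0],0],[[0,0,-1],[0,0,0],0],[[0,0,-2.5],[0,0,0],0],[[0,0,-3.5],[0,0,0],0],[[0,0,-3.5],[0,0,0],0],[[0,0,-1.5],[0,0,0],0],[[0,0,0],[0,0,0],0],[[0,0,0],[0,0,0],0]]'

```text
t: 16.25
eef_pos: [501.0, 250.6, 155.2]
eef_rot: [0.79, 0.613, -0.001, -0.0]
contact_force: [1.2, 0.5, -1.0]
grip_width: 28.9
```

```bash
python3 - <<'E'
from tube import *
c=cap("wrist","w8.png"); go(496,33.1,156,1.356)
E
```

```text
t 16.3 pos [500.8 250.5 154.6] psi 1.3204 tilt [-2.2e-03 -6.0e-04 -1.0e+00] w 28.9 F [ 0.7 -0.1 -1. ]
shift cm [-21.18   4.93  -0.13] turn z deg -2.04
```

View pics/w8.png

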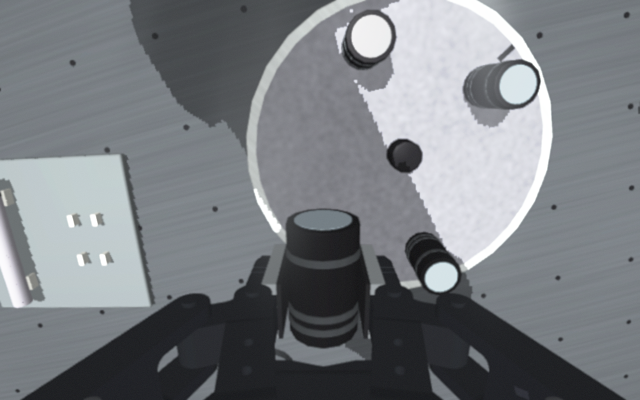

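carry_out --increments '[[[-3.5,0.8,0],[0,0,-0.3],0],[[-3.5,0.8,0],[0,0,-0.4],0],[[-3.5,0.8,0],[0,0,-0.3],0],[[-3.5,0.8,0],[0,0,-0.4],0],[[-3.5,0.8,0],[0,0,-0.3],0],[[-3.4,0.8,0],[0,0,-0.3],0],[[0,0,0],[0,0,0],0],[[0,0,0],[0,0,0],0],[[0,0,0],[0,0,0],0]]'

```text
t: 17.2
eef_pos: [498.9, 37.0, 155.1]
eef_rot: [0.779, 0.627, -0.0, -0.001]
contact_force: [-0.9, 0.2, -0.3]
grip_width: 29.2
```

```bash
python3 - <<'E'
from tube import *
c=cap("wrist","w9.png"); go(496,33.1,16,1.356)
s=ctrl.state(); M=R.from_quat(s["eef_rot"]).as_matrix(); f=c["frame"]
z=s["eef_pos"][2]+12
print("disc ctr in tool", (M.T@(onz(c,[[323,220]],z)[0]-s["eef_pos"])).round(1))
g=f.max(2); 
for y in(240,260,280,300): print(y,(np.flatnonzero(g[y,270:380]<60)[[0,-1]]+270))
print([ (y,int(g[y,323])) for y in range(204,236,2)])
E
```

```text
t 17.25 pos [499.   37.2 155.3] psi 1.3565 tilt [-1.e-03  3.e-04 -1.e+00] w 28.7 F [-0.3  0.4  0.9]
shift cm [-0.47 -0.19 13.93] turn z deg 0.03
disc ctr in tool [ -0.3 -24.5 -12. ]
240 [307 358]
260 [314 379]
280 [279 368]
300 [270 379]
[(204, 224), (206, 225), (208, 164), (210, 125), (212, 144), (214, 143), (216, 143), (218, 143), (220, 142), (222, 142), (224, 142), (226, 142), (228, 147), (230, 101), (232, 39), (234, 47)]
```

carry_out --increments '[[[-0.47,-0.23,2],[0,0,0],0],[[0,0,2.5],[0,0,0],0],[[0,0,2.5],[0,0,0],0],[[0,0,2.5],[0,0,0],0],[[0,0,2],[0,0,0],0],[[0,0,1],[0,0,0],0],[[0,0,0.2],[0,0,0],0],[[0,0,0.2],[0,0,0],0],[[0,0,0.2],[0,0,0],0],[[0,0,0.2],[0,0,0],0],[[0,0,0],[0,0,0],0],[[0,0,0],[0,0,0],0]]'

```text
t: 18.45
eef_pos: [496.1, 32.1, 23.0]
eef_rot: [0.779, 0.627, 0.0, 0.0]
contact_force: [0.6, 0.2, -0.7]
grip_width: 28.9
```

carry_out --increments '[[[0,0,0.1],[0,0,0],0],[[0,0,0.1],[0,0,0],0],[[0,0,0.1],[0,0,0],0],[[0,0,0.1],[0,0,0],0],[[0,0,0],[0,0,0],0],[[0,0,0],[0,0,0],0]]'

```text
t: 19.05
eef_pos: [496.0, 32.2, 18.8]
eef_rot: [0.779, 0.627, 0.0, -0.0]
contact_force: [-0.3, -0.1, -0.8]
grip_width: 28.6
```

carry_out --increments '[[[0.07,0,0.1],[0,0,0],0],[[0,0,0.05],[0,0,0],0],[[0,0,0.05],[0,0,0],0],[[0,0,0],[0,0,0],0],[[0,0,0],[0,0,0],0]]'

```text
t: 19.55
eef_pos: [496.2, 32.8, 16.8]
eef_rot: [0.779, 0.627, 0.0, 0.0]
contact_force: [0.4, 0.4, -0.4]
grip_width: 29.2
```

carry_out --increments '[[[0,0,0.05],[0,0,0],0],[[0,0,0],[0,0,0],0],[[0,0,0],[0,0,0],0]]'

```text
t: 19.85
eef_pos: [496.2, 32.9, 16.3]
eef_rot: [0.779, 0.627, -0.0, -0.0]
contact_force: [0.5, 0.6, -1.0]
grip_width: 29.0
```

carry_out --increments '[[[0,0,0.05],[0,0,0],0],[[0,0,0],[0,0,0],0],[[0,0,0],[0,0,0],0]]'

```text
t: 20.15
eef_pos: [496.3, 32.8, 15.9]
eef_rot: [0.779, 0.627, 0.0, 0.0]
contact_force: [0.5, 0.2, 0.7]
grip_width: 28.9
```

carry_out --increments '[[[0,0,0.05],[0,0,0],0],[[0,0,0],[0,0,0],0],[[0,0,0],[0,0,0],0]]'

```text
t: 20.45
eef_pos: [496.3, 32.8, 15.6]
eef_rot: [0.779, 0.627, 0.0, 0.0]
contact_force: [-1.7, 0.1, 6.5]
grip_width: 29.0
```

carry_out --increments '[[[0,0,0],[0,0,0],34],[[0,0,0],[0,0,0],37],[[0,0,0],[0,0,0],42],[[0,0,0],[0,0,0],50],[[0,0,0],[0,0,0],55],[[0,0,-0.5],[0,0,0],55],[[0,0,-2],[0,0,0],55],[[0,0,-4],[0,0,0],55],[[0,0,-4],[0,0,0],60],[[0,0,-4],[0,0,0],60],[[0,0,0],[0,0,0],60],[[0,0,0],[0,0,0],60]]'

```text
t: 21.65
eef_pos: [496.2, 32.9, 160.8]
eef_rot: [0.779, 0.627, 0.0, 0.0]
contact_force: [-0.8, 0.0, -0.4]
grip_width: 51.1
```

```bash
python3 - <<'E'
from h import *
import pickle
c=cap("wrist"); f=c["frame"]; s=cap("side")["frame"]
im=np.zeros((600,640,3),np.uint8); im[:400]=f; im[400:,:320]=cv2.resize(s[80:280,220:420],(320,200),interpolation=2); cv2.imwrite("pics/w10.png",im[...,::-1]); pickle.dump(c,open("w10.pkl","wb"))
go(496,33,150)
E
```

```text
t 21.75 pos [495.5  33.  159.2] psi 1.3553 tilt [-2.3e-03  4.0e-04 -1.0e+00] w 51.3 F [0.4 0.1 0.1]
shift cm [0.02 0.05 0.92] turn z deg None
```

View pics/w10.png

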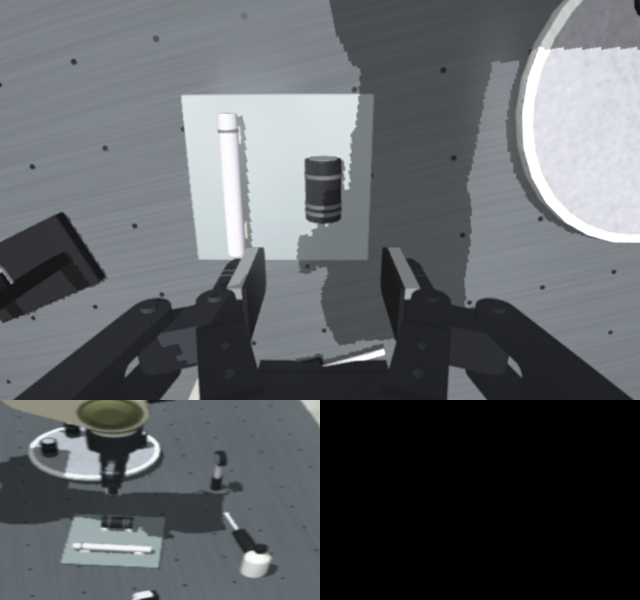

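```bash
python3 - <<'E'
from h import *
import pickle
c=pickle.load(open("w10.pkl","rb")); f=c["frame"]
m=np.zeros((400,640),np.uint8); m[145:235,295:350]=f[145:235,295:350].max(2)<95
r=cv2.minAreaRect(max(cv2.findContours(m,0,2)[0],key=cv2.contourArea)); print(r,onz(c,[r[0]],28))
t=np.linspace(0,6.28,40); u=np.array([.977,-.213,0]); v=np.array([.213,.977,0])
P=np.concatenate([np.array([496.1,33.1,28])+s*25*u+15*(np.cos(t)[:,None]*v+np.sin(t)[:,None]*np.array([0,0,1])) for s in(-1,1)])
print("ideal",cv2.minAreaRect(proj(c,P).astype(np.float32)))
P=onz(c,[[227.5,116],[235.5,254]],24);print("post",P.mean(0),np.arctan2(*(P[1]-P[0])[1::-1]))
t=cap("top"); g=t["frame"]; n,l,s,ce=cv2.connectedComponentsWithStats(((g.min(2)>190)&(g[...,2].astype(int)>=0)).astype(np.uint8))
o=pickle.load(open("top0.pkl","rb"))["frame"]
for k in [(165,180,190,202),(136,150,240,254),(170,185,260,274)]: print(np.abs(g[k[2]:k[3],k[0]:k[1]].astype(int)-o[k[2]:k[3],k[0]:k[1]]).mean())
print(ctrl.state()["contact_force"]); ctrl.hand_in()
E
```

```text
((323.5, 190.5), (35.0, 65.0), 0.0) [[498.16744655  32.75528346  28.        ]]
ideal ((323.82073974609375, 188.90232849121094), (68.41761779785156, 37.60345458984375), 89.1015625)
post [481.4066595  -41.99782842  24.        ] -0.2328259153246824
18.807407407407407
18.48469387755102
30.926984126984127
[ 0.38131032  0.45315711 -1.21607987]
the job is handed in; nothing more can be done
```

I laid both parts in their saddles and handed the job in at about 22 s of the 58 s; no verdict was reported.

- **Post:** I snapped it forward out of the clips, lifted it clear, turned it and set it in the narrow saddles with about 5 N. Across two views it measured within about 2 mm and 0.02 rad of the saddle.
- **Tube:** I lifted it off the turntable and set it in the wide saddles with about 6–7 N. The last check put it within about 1–2 mm along, under 1 mm across and about 0.02 rad off.
- **Other tubes:** All three were standing when I lifted the tube off the turntable.
- **Lens holder, bottle and screwdriver:** In the final side picture they look undisturbed, judged by eye.
- **Gripper:** It was clear at about 160 mm up, and the force reading was at noise level.

**Checks that disagreed or fell short:**
- My last top-camera comparison at the standing tubes' starting positions showed clear differences from the first picture (mean 18–31 grey levels). I put this down to the arm's shadow and perhaps a small platter turn, but I did not confirm it before handing in. I have no clean final view of all three tubes.
- With the post gripped, the opening read about 13.3 mm against its 16 mm diameter. The grasp looked sound in the picture, and the post came out and was placed without slipping.

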